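# Fit the two support posts to the sloping display stand

## Robot

A 6-joint arm with a two-finger parallel gripper is mounted at the origin on the work surface. World frame = base frame: x ahead of the robot, y to its left, z up, the work surface at z = 0. Lengths are in m, angles in rad, forces in N, time in s.
With the tool pointing down it reaches from about 0.35 to 0.85 m from the base axis. Payload 8.1 kg.
Tool frame: the origin (TCP) lies at the centre of the arm's flange, where the gripper is bolted on; the fingertips stand 186 mm ahead of it and the grasp point (between the pads) lies 167 mm ahead of it (robot.nose_length is the distance from the TCP to the fingertips, in m); z points along the fingers, x is the direction in which the jaws open and shut, and the axes are right-handed (so a half turn about z gives the same grasp; the last joint's range is limited). The gripper opens to 93 mm and grips with 3 to 60 N. Pads are 15 mm wide; open, the fingers measure 128 mm over their backs; the gripper's body (75 mm by 188 mm) begins 65 mm behind the grasp point.
Start: joints at [1.066, 0.13, 1.488, -0, 1.523, -0.085], TCP at [0.245, 0.548, 0.405] pointing down, gripper open.
Joint ranges: [-2.96, 2.96], [-0.89, 2.26], [0.02, 2.5], [-1.34, 4.48], [0, 2.73], [-2.66, 2.66]. Speed limits (rad/s): [2.39, 2.39, 2.79, 3.14, 3.14, 3.14].

## Interface

Orientations are given as a rotation vector (axis times angle).
In Python, from plant import robot gives the robot as it stands.
- The arm moves only by the tool arm_command, never from a script. Its argument "motion" is a list of rows, each an object with "slide": the shift along the tool's x, y, z each as a share of 0.4 m, from -1 to 1, a list of three; "turn": the turn, a rotation vector about the tool's x, y, z each as a share of 0.5 rad, from -1 to 1, a list of three. A call has exactly 5 rows; each row shifts and turns the commanded pose from where the row before left it, along the tool's axes as they then stand; what a row does not reach is not made up. A row lasts 1/12 s, in which the tool goes at most 41.7 mm and 7.16 degrees, less where a joint would pass 70% of its speed; a pose out of reach is approached as far as the arm can. A call with a number of a shift or a turn outside -1 to 1 is refused whole. A call with a gripper value outside its range is refused whole. "gripper" is the opening in per cent of the stroke, from 0 (shut) to 100 (fully open), set as the call begins (left out, the last holds). The fingers move at their own pace and stop on an object; "grip_force" is the grip in N (left out, the last holds). Time passes only in rows, so rows that do not move let the fingers close, or fill a call up. It gives the time, the measured TCP pose, the force and the opening at its end, in the units of the state.
- robot.read_state(): the state, without advancing time (a new reading comes with each control period).
- robot.read_camera(name): name is "side" or "top" or "wrist"; returns a dict with "pixels" (480x640x3 uint8, blue, green, red), "intrinsics" (3x3 intrinsics, pixels), "T" (4x4, takes a point from camera to world coordinates). Camera axes: x right, y down, z forward; pixel columns grow to the right and rows downward; lengths in m; the calibration is good to about 2 mm. A picture is of the moment at which its call begins. There is no depth.
- robot.close_job(): hands the job in, once; it reports no verdict.
The state is a dict: "t": time; "q": joint angles; "dq": joint speeds; "joint_torque": joint torques, N m; "tool_pos": TCP position; "orientation": TCP orientation; "force": force on the tool from outside, world axes, zero at the start; "wrist_torque": the same for the moment, N m; "opening": finger opening in m.
Only numpy, scipy, OpenCV 4.12 (cv2) and the standard library are available. Lean on these libraries where they do the work, as an engineer would, in place of code of your own. Each camera call takes 0.05 s, during which the arm holds its last target.

## Task

The sloping display stand is missing its two support posts. Take the two plain aluminium posts from among the goods on the mats and push one fully home into each of the stand's two blind sockets, feeling for the holes because they are not exactly where they should be, and let go of the posts. Do not shift or knock over any of the other goods.

Things in the scene. Friction and masses are not known exactly. Their poses are not given: they have to be found in the camera images.
- post_a_mid (a point): plain round aluminium post, 26 mm diameter, 120 mm long, flat square ends, about 0.17 kg, standing upright on a mat; both ends and both posts are alike. Origin: at its centre, half-way up (60 mm from either end); z along its axis.
- post_b_mid (a point): plain round aluminium post, 26 mm diameter, 120 mm long, flat square ends, about 0.17 kg, standing upright on a mat; both ends and both posts are alike. Origin: at its centre, half-way up (60 mm from either end); z along its axis.
- stand: fixed white display stand, 200 x 260 mm board sloping 28 degrees (0.49 rad), low edge away from the robot, with two fixed grey socket blocks (56 x 56 mm, 50 mm thick) side by side on it. In each: a round blind hole square to the slope, 27.5 mm diameter, 40 mm deep, flat floor, sharp rim without chamfer. Origin: under the board's centre, 65 mm up; axes as at mark_1 and mark_2.
- mark_1 (a point): nominal centre of the mouth of one socket, level with its block's face. z points out of the face, square to it; x up the slope; y level along the stand. The hole's true centre lies up to 3 mm off this point along x and up to 3 mm along y, unknown which way (blocks were fixed by hand); its axis is parallel to z. The other socket is 120 mm off along -y.
- mark_2 (a point): nominal centre of the mouth of the other socket, level with its block's face. z points out of the face, square to it; x up the slope; y level along the stand. The hole's true centre lies up to 3 mm off this point along x and up to 3 mm along y, unknown which way (blocks were fixed by hand); its axis is parallel to z. The other socket is 120 mm off along +y.
- lens_mid (a point): camera lens standing on its mount: black cylinder, 60 mm diameter, 75 mm tall, a bystander to leave alone. Origin: at the centre of its body, half-way up; z up.
- tin_mid (a point): plain steel can, 52 mm diameter, 95 mm tall, a bystander to leave alone. Origin: at the centre of its body, half-way up; z up.
- jar_mid (a point): glass jar with a white cap, 52 mm diameter, 85 mm tall, a bystander to leave alone. Origin: at the centre of its body, half-way up; z up.
- speaker_mid (a point): small white loudspeaker box, 50 x 50 mm, 90 mm tall, a bystander to leave alone. Origin: at the centre of its body, half-way up; z up.
- mug_mid (a point): white mug, 76 mm diameter (handle reaches some 30 mm farther), 85 mm tall, a bystander to leave alone. Origin: at the centre of its body, half-way up; z up.
- camera_mid (a point): black compact camera lying on its base, 40 x 115 mm, 65 mm tall, with a lens barrel on one long side, a bystander to leave alone. Origin: at the centre of its body, half-way up; z up.
- post_a: the same post as post_a_mid, origin at the centre of its lower end, z along its axis.
- post_b: the same post as post_b_mid, origin at the centre of its lower end, z along its axis.
Not all that is in view belongs to the job. What is shaped like the post_a but purple or red is not meant. What is shaped like the post_b but purple is not meant.

How it is judged:
At the end, for the whole second after the job is handed in: Each socket holds one post, either in either: post parallel to the socket within 0.07 rad, its centre within 7 mm of the socket's nominal centre along x and y and no more than 23.5 mm above the face (20 mm when it stands on the floor of the hole), at rest (under 20 mm/s) and released (((z of post_a_mid in the frame of mark_1 below 0.0235 m and x of post_a_mid in the frame of mark_1 between -0.007 and 0.007 m and y of post_a_mid in the frame of mark_1 between -0.007 and 0.007 m and angle between the z axis of post_a_mid and the z axis of mark_1, either way round below 0.07 rad and z of post_b_mid in the frame of mark_2 below 0.0235 m and x of post_b_mid in the frame of mark_2 between -0.007 and 0.007 m and y of post_b_mid in the frame of mark_2 between -0.007 and 0.007 m and angle between the z axis of post_b_mid and the z axis of mark_2, either way round below 0.07 rad) or (z of post_a_mid in the frame of mark_2 below 0.0235 m and x of post_a_mid in the frame of mark_2 between -0.007 and 0.007 m and y of post_a_mid in the frame of mark_2 between -0.007 and 0.007 m and angle between the z axis of post_a_mid and the z axis of mark_2, either way round below 0.07 rad and z of post_b_mid in the frame of mark_1 below 0.0235 m and x of post_b_mid in the frame of mark_1 between -0.007 and 0.007 m and y of post_b_mid in the frame of mark_1 between -0.007 and 0.007 m and angle between the z axis of post_b_mid and the z axis of mark_1, either way round below 0.07 rad)) and linear speed of each of post_a, post_b below 0.02 m/s); the robot touches nothing.
It fails at once if one of the other goods is shifted by more than 30 mm (distance of any of lens_mid, tin_mid, jar_mid, speaker_mid, mug_mid, camera_mid from where it was at the start of the episode above 0.03 m).
It fails at once if one of the other goods is knocked over (angle between any of lens_mid, tin_mid, jar_mid, speaker_mid, mug_mid, camera_mid's own z axis and vertical above 0.5 rad).
It also fails if it takes over 72 s, if anything falls off the work surface, if the arm or the gripper's body presses on something with over 40 N, if the wrist force passes 120 N, or if a joint passes its speed limit or range.

## Working session

There is one attempt and no reset: what is moved stays moved. The work goes in short steps, Python scripts to look and compute and a tool call to move; the robot and the scene stay as the last step left them, time stands still between calls to the robot, and variables do not carry over. Pictures are saved under pics/ and viewed, and the job is handed in when it is done.

Besides the shell and the picture viewer there is one more tool, called by a JSON object that holds its "method" and its "body". arm_command: Moves the arm, as the interface text tells. Shift numbers are shares of 0.4 m and turn numbers shares of 0.5 rad, none past 1 either way. Its arguments: {"type":"object","properties":{"motion":{"type":"array","items":{"type":"object","properties":{"slide":{"type":"array","items":{"type":"number"}},"turn":{"type":"array","items":{"type":"number"}}}}},"gripper":{"type":"number"},"grip_force":{"type":"number"}},"required":["motion"]}

```bash
ls; mkdir -p pics
python3 - <<'E'
from plant import robot
import cv2
print(robot.read_state())
for n in ["side","top","wrist"]:
    c=robot.read_camera(n); cv2.imwrite(f"pics/{n}0.png",c["pixels"]); print(n,c["intrinsics"].tolist(),c["T"].round(4).tolist())
E
```

```text
pics
{'t': 0.0, 'q': array([ 1.06561044e+00,  1.31154905e-01,  1.48927121e+00, -1.29122202e-05,
        1.52298564e+00, -8.53710405e-02]), 'dq': array([-0.00082137,  0.00175734,  0.00086694,  0.00138379,  0.00029455,
        0.00022655]), 'joint_torque': array([-1.41508858e-04, -5.59850514e+01, -4.91757202e+01,  7.67656881e-02,
        3.59041651e-02, -1.57533818e-04]), 'tool_pos': array([0.2444112 , 0.54771561, 0.4036953 ]), 'orientation': array([ 2.63483232e+00,  1.70932901e+00, -2.51082251e-03]), 'force': array([ 0.0240226 ,  0.26577678, -0.17440712]), 'wrist_torque': array([ 0.03320095,  0.01254431, -0.01953469]), 'opening': 0.09268853175258095}
side [[529.1895419227985, 0.0, 323.7251535458262], [0.0, 529.1895419227985, 242.37443857749514], [0.0, 0.0, 1.0]] [[0.8155, -0.3748, 0.441, 0.1024], [-0.5783, -0.4972, 0.6468, -0.6197], [-0.0232, -0.7825, -0.6222, 0.7232], [0.0, 0.0, 0.0, 1.0]]
top [[561.5477651543164, 0.0, 323.851392809008], [0.0, 561.5477651543164, 243.27312013862647], [0.0, 0.0, 1.0]] [[0.0075, -0.9928, 0.1194, 0.3894], [-1.0, -0.0068, 0.0061, 0.0044], [-0.0053, -0.1194, -0.9928, 1.3479], [0.0, 0.0, 0.0, 1.0]]
wrist [[400.9316880849339, 0.0, 314.20524789442567], [0.0, 400.9316880849339, 239.55470036785547], [0.0, 0.0, 1.0]] [[0.4079, 0.8705, 0.2754, 0.1667], [0.913, -0.3885, -0.1244, 0.5815], [-0.0013, 0.3022, -0.9533, 0.3846], [0.0, 0.0, 0.0, 1.0]]
```

View pics/side0.png

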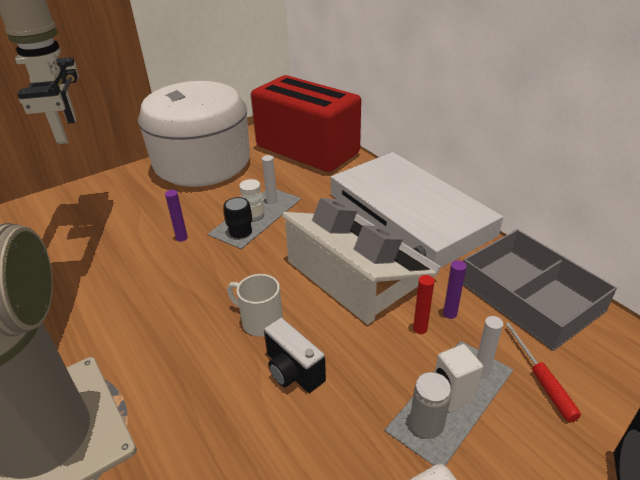

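View pics/top0.png

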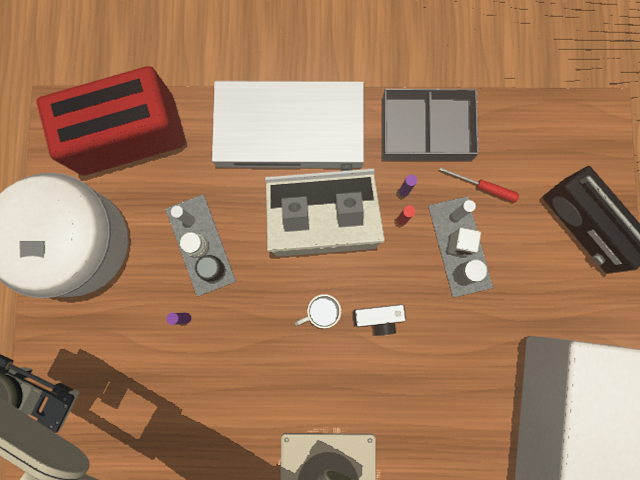

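View pics/wrist0.png

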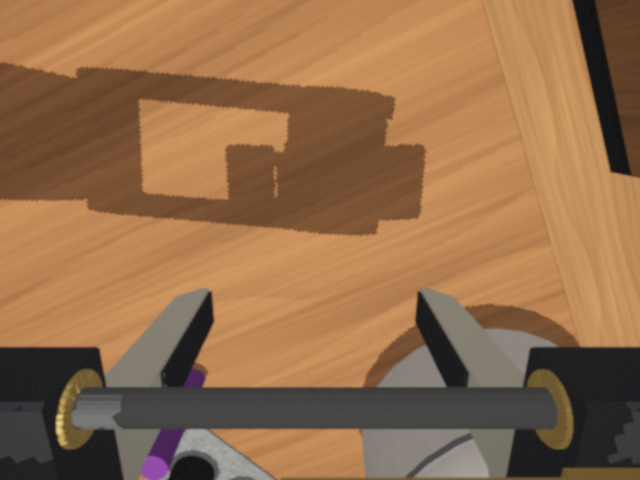

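Top view: grey posts show at about (177,212) on the left mat and (469,206) on the right mat, with the sockets at (294,208) and (349,204). In the side view the post tops are at about (268,158) and (492,322). I'll zoom in next.

```bash
cat > h.py <<'E'
import numpy as np, cv2
from scipy.spatial.transform import Rotation as R
def ray(c,u,v):
    K=c["intrinsics"];T=c["T"]; d=T[:3,:3]@np.linalg.solve(K,[u,v,1.0]); return T[:3,3],d/np.linalg.norm(d)
def plane(c,u,v,z):
    o,d=ray(c,u,v); return o+d*(z-o[2])/d[2]
def tri(rs):
    A=np.zeros((3,3));b=np.zeros(3)
    for o,d in rs:
        P=np.eye(3)-np.outer(d,d);A+=P;b+=P@o
    x=np.linalg.solve(A,b); return x,[np.linalg.norm((np.eye(3)-np.outer(d,d))@(x-o)) for o,d in rs]
def proj(c,p):
    T=c["T"];q=T[:3,:3].T@(np.asarray(p)-T[:3,3]);q=c["intrinsics"]@q;return q[:2]/q[2]
E
python3 - <<'E'
import cv2,numpy as np
s=cv2.imread('pics/side0.png');t=cv2.imread('pics/top0.png')
def crop(i,x0,y0,w,h,k): return cv2.resize(i[y0:y0+h,x0:x0+w],(w*k,h*k),interpolation=cv2.INTER_CUBIC)
a=np.zeros((600,800,3),np.uint8)
a[:300,:400]=crop(t,160,190,80,60,5); a[:300,400:]=crop(t,420,190,80,60,5)
a[300:,:400]=crop(s,230,150,80,60,5)[:300]; a[300:,400:]=crop(s,450,310,80,60,5)
cv2.imwrite('pics/z1.png',a)
b=np.zeros((600,800,3),np.uint8)
b[:300]=cv2.resize(t[165:260,255:395],(800,300)) if 0 else cv2.resize(crop(t,255,165,140,100,1),(800,571))[:300]
cv2.imwrite('pics/z2.png',crop(t,255,165,140,100,5)); cv2.imwrite('pics/z3.png',crop(s,275,180,160,140,4))
E
```

```text
(no output)
```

View pics/z1.png

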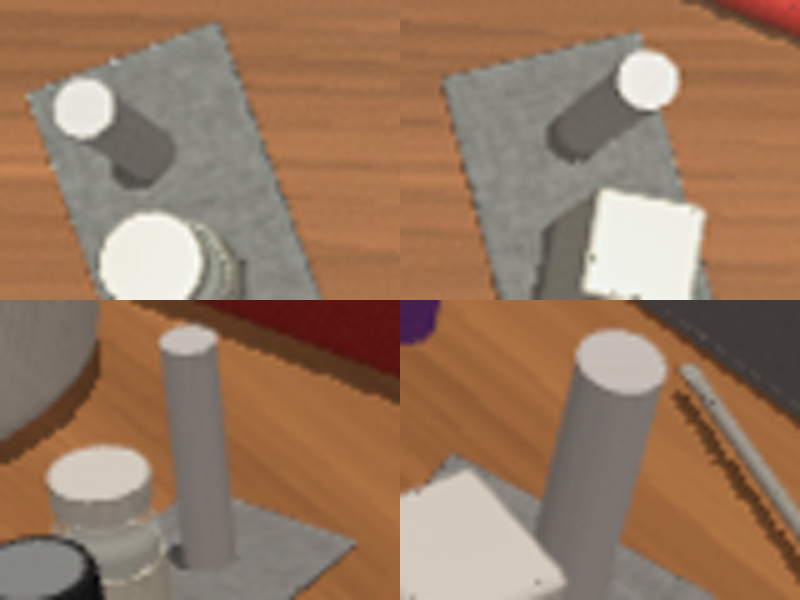

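View pics/z2.png

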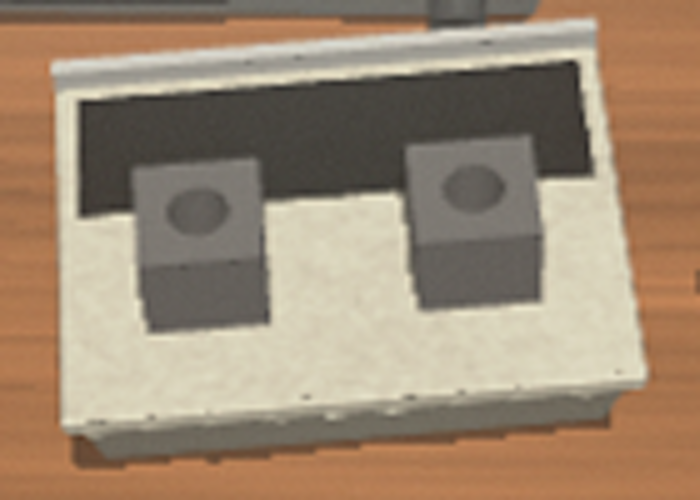

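View pics/z3.png

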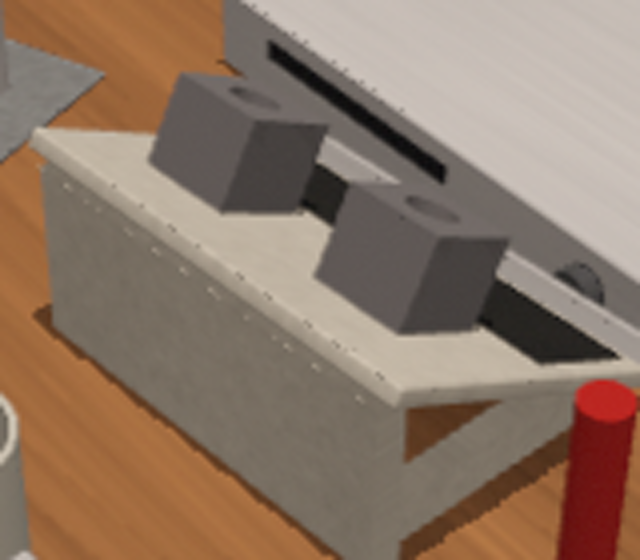

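Run:
```python
from plant import robot
from h import *
s=robot.read_camera("side");t=robot.read_camera("top")
def cen(img,x0,y0,x1,y1,th):
    g=img[y0:y1,x0:x1].min(2); m=(g>th).astype(np.uint8)
    n,l,st,ce=cv2.connectedComponentsWithStats(m); i=1+np.argmax(st[1:,4]); 
    return ce[i][0]+x0,ce[i][1]+y0,st[i,4]
L=cen(t["pixels"],168,203,186,220,190); Rr=cen(t["pixels"],460,198,478,214,190)
ls=cen(s["pixels"],258,150,278,162,165); rs=cen(s["pixels"],480,312,508,331,165)
print(L,Rr,ls,rs)
for a,b,n in [(L,ls,'L'),(Rr,rs,'R')]:
    for b2 in (b,):
        print(n,tri([ray(t,*a[:2]),ray(s,*b2[:2])]), plane(t,a[0],a[1],.122))
f=lambda x,y:(x/5+255-.4,y/5+165-.4); g=lambda x,y:(x/4+275-.375,y/4+180-.375)
H={}
for n,a,b in [('h1',f(198,211),g(255,97)),('h2',f(474,188),g(432,209))]:
    x,e=tri([ray(t,*a),ray(s,*b)]); H[n]=x; print(n,x,e)
print(np.linalg.norm(H['h1']-H['h2']), np.arctan2(*(H['h1']-H['h2'])[:2]))
# block faces corners in common
for n,a,b in [('1 up-left',(140,265),(182,74)),]: pass
# top-face corners: block1 uphill-left(140,265)->side? 
P={}
for n,a,b in [('1ul',f(140,265),g(182,74)),('1ur',f(263,262),g(254,122)),('1dr',f(258,160),g(327,125)),('2ul',f(415,242),g(356,184)),('2ur',f(542,237),g(437,236)),('2dr',f(531,137),g(508,238))]:
    x,e=tri([ray(t,*a),ray(s,*b)]); P[n]=x; print(n,x.round(4),np.round(e,4))
```

```text
(np.float64(176.15533980582524), np.float64(211.1359223300971), np.int32(103)) (np.float64(469.0), np.float64(205.55445544554456), np.int32(101)) (np.float64(266.9736842105263), np.float64(157.6315789473684), np.int32(38)) (np.float64(493.7763157894737), np.float64(321.9868421052632), np.int32(152))
L (array([0.60627181, 0.34033385, 0.12108922]), [np.float64(0.0003190924671809997), np.float64(0.00031909246718093563)]) [0.60639796 0.33994525 0.122     ]
R (array([ 0.62315215, -0.30879747,  0.12145234]), [np.float64(0.00013410344803230733), np.float64(0.0001341034480324025)]) [ 0.62315177 -0.30875202  0.122     ]
h1 [0.61593153 0.07782355 0.13128856] [np.float64(0.00021532077861344414), np.float64(0.00021532077861345268)]
h2 [ 0.62712994 -0.04356999  0.13049736] [np.float64(0.0002442033024778862), np.float64(0.00024420330247788873)]
0.12191153819834812 -0.09198849417060571
1ul [0.5896 0.1022 0.1427] [0.0005 0.0005]
1ur [0.5923 0.0481 0.1427] [0.0007 0.0007]
1dr [0.6415 0.0523 0.1178] [0.0004 0.0004]
2ul [ 0.6017 -0.0179  0.1409] [0.0006 0.0006]
2ur [ 0.6035 -0.0729  0.1442] [0.0003 0.0003]
2dr [ 0.6525 -0.0692  0.1177] [0.0007 0.0007]
```

Run:
```python
from plant import robot
from h import *
s=robot.read_camera("side");t=robot.read_camera("top")
# cooker: lid apex-ish knob corners in both views
print('cooker knob',tri([ray(t,32,249),ray(s,176,96)]))
print('cooker rim right edge: top px (104,232)/(107,265); plane z .12,.16,.2')
for z in (.1,.15,.2,.25): print(z,plane(t,106,240,z).round(3),plane(t,128,240,z).round(3),plane(t,55,175,z).round(3),plane(t,55,297,z).round(3))
print('side: cooker right edge',[plane(s,249,130,z).round(3) for z in (.1,.15,.2)])
print('jar',plane(t,189.5,243.5,.087),'lens',plane(t,208.5,268,.077),'spk',plane(t,468.5,241,.092))
P=lambda x,y,z:plane(t,x/5+255-.4,y/5+165-.4,z)
a=P(62,428,.11);b=P(645,385,.11)
for z in (.1,.14,.18):
  a=P(62,425,z);b=P(645,382,z); print(a,b,np.arctan2(b[0]-a[0],a[1]-b[1]), np.linalg.norm(a-b))
for z in (.02,.04):
  a=P(55,65,z);b=P(595,22,z); print(a,b,np.arctan2(b[0]-a[0],a[1]-b[1]), np.linalg.norm(a-b))
# mat axes
for p,q in [((166,209),(198,294)),((203,196),(234,282)),((429,206),(455,297)),((467,198),(493,288))]:
  a=plane(t,*p,0.002);b=plane(t,*q,.002);d=a-b;print('mat',np.arctan2(d[1],d[0]))
st=robot.read_state();Rm=R.from_rotvec(st['orientation']).as_matrix();print(Rm.round(3))
w=robot.read_camera('wrist');T=np.eye(4);T[:3,:3]=Rm;T[:3,3]=st['tool_pos'];print((np.linalg.inv(T)@w['T']).round(4).tolist())
```

```text
cooker knob (array([0.5127007 , 0.6101807 , 0.20433673]), [np.float64(0.0018149945296528597), np.float64(0.0018149945296528757)])
cooker rim right edge: top px (104,232)/(107,265); plane z .12,.16,.2
0.1 [0.544 0.501 0.1  ] [0.544 0.452 0.1  ] [0.692 0.626 0.1  ] [0.415 0.608 0.1  ]
0.15 [0.537 0.481 0.15 ] [0.538 0.434 0.15 ] [0.68  0.601 0.15 ] [0.414 0.583 0.15 ]
0.2 [0.531 0.461 0.2  ] [0.532 0.416 0.2  ] [0.668 0.576 0.2  ] [0.413 0.559 0.2  ]
0.25 [0.525 0.441 0.25 ] [0.525 0.398 0.25 ] [0.656 0.551 0.25 ] [0.412 0.535 0.25 ]
side: cooker right edge [array([0.66 , 0.528, 0.1  ]), array([0.616, 0.436, 0.15 ]), array([0.571, 0.344, 0.2  ])]
jar [0.53848071 0.31637357 0.087     ] lens [0.48395554 0.27364251 0.077     ] spk [ 0.54784332 -0.31339685  0.092     ]
[0.52439023 0.13911297 0.1       ] [ 0.54554464 -0.1216152   0.1       ] 0.08095854558531111 0.26158494789973596
[0.5200642  0.13479381 0.14      ] [ 0.54054054 -0.1175771   0.14      ] 0.08095854558531125 0.25320023469483993
[0.51573817 0.13047466 0.18      ] [ 0.53553644 -0.11353901  0.18      ] 0.08095854558531097 0.24481552148994384
[0.70805321 0.15455971 0.02      ] [ 0.73092115 -0.10643482  0.02      ] 0.08739528579405435 0.2619944441512746
[0.70325432 0.15229759 0.04      ] [ 0.72577784 -0.10476605  0.04      ] 0.08739528579405428 0.25804848806394215
mat 0.3923174917950399
mat 0.3708210045677878
mat 0.2606167863958795
mat 0.25542028638503667
[[ 0.408  0.913 -0.   ]
 [ 0.913 -0.408 -0.   ]
 [-0.    -0.    -1.   ]]
[[1.0, -0.0004, 0.0003, -0.0008], [0.0003, 0.9532, 0.3023, -0.0848], [-0.0004, -0.3023, 0.9532, 0.0192], [0.0, 0.0, 0.0, 1.0]]
```

```bash
cat >> h.py <<'E'
def rot(zdir,xdir):
    z=np.array(zdir,float);z/=np.linalg.norm(z);x=np.array(xdir,float);x-=z*(x@z);x/=np.linalg.norm(x)
    return np.column_stack([x,np.cross(z,x),z])
def down(a): return rot([0,0,-1],[np.cos(a),np.sin(a),0])
def plan(p,Rm,way,q=.005,vmax=.1,wmax=.24,fin=.001):
    rows=[]
    for P,RT in way:
        P=np.asarray(P,float)
        for k in range(40):
            d=Rm.T@(P-p)/.4; w=R.from_matrix(Rm.T@RT).as_rotvec()/.5
            n=max(1,int(np.ceil(max(np.linalg.norm(d)/vmax,np.linalg.norm(w)/wmax))))
            qq=fin if n==1 else q
            s=np.round(d/n/qq)*qq; u=np.round(w/n/qq)*qq
            rows.append((s.round(3).tolist(),u.round(3).tolist()))
            p=p+Rm@(s*.4); Rm=Rm@R.from_rotvec(u*.5).as_matrix()
            if n==1: break
    for i,r in enumerate(rows): print(i//5,'{"slide":%s,"turn":%s}'%r)
    print(p.round(4)); return p,Rm
def cur():
    from plant import robot
    s=robot.read_state(); return s['tool_pos'],R.from_rotvec(s['orientation']).as_matrix(),s
E
python3 - <<'E'
from h import *
p,Rm,s=cur()
p=np.array([.245,.548,.405])
plan(p,Rm,[([.606,.340,.34],down(1.92)),([.606,.340,.259],down(1.92))])
E
```

```text
0 {"slide":[-0.01, 0.095, 0.015],"turn":[-0.0, 0.0, -0.14]}
0 {"slide":[-0.015, 0.095, 0.015],"turn":[-0.0, 0.0, -0.14]}
0 {"slide":[-0.025, 0.09, 0.015],"turn":[-0.0, 0.0, -0.14]}
0 {"slide":[-0.03, 0.09, 0.015],"turn":[-0.0, 0.0, -0.14]}
0 {"slide":[-0.035, 0.09, 0.015],"turn":[-0.0, 0.0, -0.14]}
1 {"slide":[-0.04, 0.085, 0.015],"turn":[-0.0, 0.0, -0.14]}
1 {"slide":[-0.045, 0.08, 0.015],"turn":[-0.0, 0.0, -0.14]}
1 {"slide":[-0.055, 0.08, 0.015],"turn":[-0.0, 0.0, -0.14]}
1 {"slide":[-0.06, 0.075, 0.015],"turn":[-0.0, 0.0, -0.14]}
1 {"slide":[-0.06, 0.07, 0.015],"turn":[-0.0, 0.0, -0.14]}
2 {"slide":[-0.069, 0.064, 0.012],"turn":[-0.0, 0.0, -0.138]}
2 {"slide":[0.0, 0.0, 0.07],"turn":[-0.0, 0.0, -0.0]}
2 {"slide":[0.0, 0.0, 0.065],"turn":[-0.0, 0.0, -0.0]}
2 {"slide":[0.0, 0.0, 0.068],"turn":[-0.0, 0.0, -0.0]}
[0.6059 0.3398 0.259 ]
```

{"method": "arm_command", "body": {"motion": [{"slide":[-0.01,0.095,0],"turn":[0,0,-0.14]},{"slide":[-0.015,0.095,0],"turn":[0,0,-0.14]},{"slide":[-0.025,0.09,0],"turn":[0,0,-0.14]},{"slide":[-0.03,0.09,0],"turn":[0,0,-0.14]},{"slide":[-0.035,0.09,0],"turn":[0,0,-0.14]}], "gripper": 100}}

```text
t: 0.82
tool_pos: [0.4106, 0.4514, 0.4049]
orientation: [-2.293, -2.147, -0.0]
force: [-0.2, 0.2, 0.9]
opening: 0.0929
```

{"method": "arm_command", "body": {"motion": [{"slide":[-0.04,0.085,0],"turn":[0,0,-0.14]},{"slide":[-0.045,0.08,0],"turn":[0,0,-0.14]},{"slide":[-0.055,0.08,0],"turn":[0,0,-0.14]},{"slide":[-0.06,0.075,0],"turn":[0,0,-0.14]},{"slide":[-0.06,0.07,0],"turn":[0,0,-0.14]}]}}

```text
t: 1.23
tool_pos: [0.5748, 0.3577, 0.4048]
orientation: [1.885, 2.513, 0.0]
force: [-0.1, 0.9, 0.8]
opening: 0.0925
```

{"method": "arm_command", "body": {"motion": [{"slide":[-0.069,0.064,0],"turn":[0,0,-0.138]},{"slide":[0,0,0.08],"turn":[0,0,0]},{"slide":[0,0,0.08],"turn":[0,0,0]},{"slide":[0,0,0.02],"turn":[0,0,0]},{"slide":[0,0,0],"turn":[0,0,0]}]}}

```text
t: 1.65
tool_pos: [0.6043, 0.3391, 0.3282]
orientation: [-1.8, -2.57, 0.011]
force: [-0.5, 0.4, -0.7]
opening: 0.0931
```

Run:
```python
from plant import robot
from h import *
w=robot.read_camera('wrist');cv2.imwrite('pics/w1.png',w['pixels'])
p,Rm,s=cur();print(s['t'],p,np.arctan2(Rm[1,0],Rm[0,0]),Rm[:,2],s['force'])
print(proj(w,[.6063,.3402,.121]))
```

```text
1.7 [0.60475717 0.33975351 0.33129672] 1.9203070269276157 [-0.00335248 -0.00156305 -0.99999316] [0.2173816  0.94138002 0.3182851 ]
[316.06357972 294.38951717]
```

View pics/w1.png

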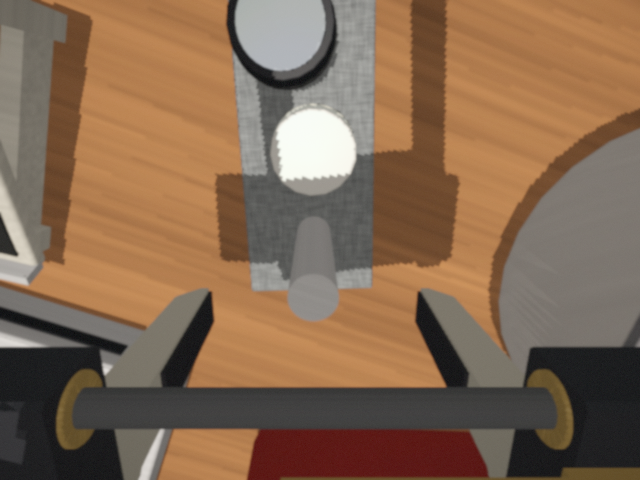

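{"method": "arm_command", "body": {"motion": [{"slide":[0,0,0.09],"turn":[0,0,0]},{"slide":[0,0.002,0.09],"turn":[0,0,0]},{"slide":[0,0,0],"turn":[0,0,0]},{"slide":[0,0,0],"turn":[0,0,0]},{"slide":[0,0,0],"turn":[0,0,0]}]}}

```text
t: 2.12
tool_pos: [0.6068, 0.3409, 0.2642]
orientation: [1.8, 2.573, 0.005]
force: [-0.2, 0.1, 0.3]
opening: 0.0933
```

{"method": "arm_command", "body": {"motion": [{"slide":[0,0,0],"turn":[0,0,0]},{"slide":[0,0,0],"turn":[0,0,0]},{"slide":[0,0,0],"turn":[0,0,0]},{"slide":[0,0,0],"turn":[0,0,0]},{"slide":[0,0,0],"turn":[0,0,0]}], "gripper": 0, "grip_force": 40}}

```text
t: 2.53
tool_pos: [0.6063, 0.3401, 0.2615]
orientation: [1.802, 2.573, 0.001]
force: [0.6, 0.4, -0.3]
opening: 0.0639
```

{"method": "arm_command", "body": {"motion": [{"slide":[0,0,0],"turn":[0,0,0]},{"slide":[0,0,0],"turn":[0,0,0]},{"slide":[0,0,0],"turn":[0,0,0]},{"slide":[0,0,0],"turn":[0,0,0]},{"slide":[0,0,0],"turn":[0,0,0]}]}}

```text
t: 2.95
tool_pos: [0.6062, 0.34, 0.2606]
orientation: [-1.802, -2.573, 0.0]
force: [1.0, -0.4, 0.7]
opening: 0.0312
```

Run:
```python
from plant import robot
from h import *
w=robot.read_camera('wrist');cv2.imwrite('pics/w2.png',w['pixels'])
p,Rm,s=cur();print(s['t'],p,np.arctan2(Rm[1,0],Rm[0,0]),Rm[:,2],s['force'],s['opening'])
print(proj(w,p+Rm@[0,0,.137]))
```

```text
3.0 [0.6061831  0.34001143 0.26063209] 1.9199558616531982 [-1.56885075e-04 -9.05864100e-05 -9.99999984e-01] [ 0.01817785 -1.22436308 -0.64302117] 0.026558752375836468
[315.60621402 372.26362088]
```

View pics/w2.png

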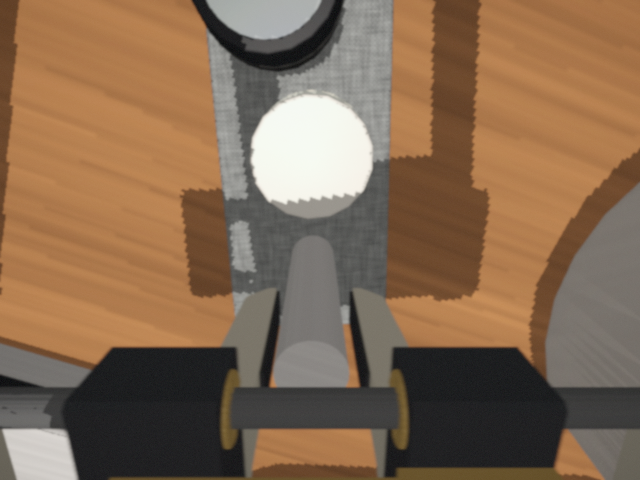

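```bash
cat >> h.py <<'E'
YAW=.084;S,C=np.sin(.4887),np.cos(.4887)
N=np.array([S*np.cos(YAW),S*np.sin(YAW),C]); RS=rot(-N,[-np.sin(YAW),np.cos(YAW),0])
H1=np.array([.6159,.0778,.1313]);H2=np.array([.6271,-.0436,.1305])
E
python3 - <<'E'
from h import *
p,Rm,s=cur()
plan(p,Rm,[([.606,.340,.42],down(1.92)),(H1+N*(.259+.07),RS)])
E
```

```text
0 {"slide":[0.0, -0.0, -0.1],"turn":[-0.0, 0.0, -0.0]}
0 {"slide":[0.0, -0.0, -0.1],"turn":[-0.0, 0.0, -0.0]}
0 {"slide":[0.0, -0.0, -0.1],"turn":[-0.0, 0.0, -0.0]}
0 {"slide":[0.0, -0.001, -0.098],"turn":[-0.0, 0.0, -0.0]}
0 {"slide":[-0.09, 0.02, -0.0],"turn":[0.12, 0.015, 0.065]}
1 {"slide":[-0.09, 0.025, -0.005],"turn":[0.12, 0.015, 0.065]}
1 {"slide":[-0.09, 0.025, -0.005],"turn":[0.12, 0.015, 0.065]}
1 {"slide":[-0.09, 0.03, -0.005],"turn":[0.12, 0.015, 0.065]}
1 {"slide":[-0.085, 0.035, -0.01],"turn":[0.125, 0.015, 0.065]}
1 {"slide":[-0.085, 0.035, -0.015],"turn":[0.12, 0.02, 0.065]}
2 {"slide":[-0.085, 0.035, -0.015],"turn":[0.125, 0.015, 0.065]}
2 {"slide":[-0.083, 0.037, -0.017],"turn":[0.122, 0.019, 0.064]}
[0.7698 0.0909 0.4219]
```

{"method": "arm_command", "body": {"motion": [{"slide":[0,0,0],"turn":[0,0,0]},{"slide":[0,0,0],"turn":[0,0,0]},{"slide":[0,0,0],"turn":[0,0,0]},{"slide":[0,0,-0.02],"turn":[0,0,0]},{"slide":[0,0,-0.05],"turn":[0,0,0]}]}}

```text
t: 3.42
tool_pos: [0.6049, 0.3394, 0.2852]
orientation: [-1.8, -2.571, 0.009]
force: [-0.5, -0.2, -1.8]
opening: 0.0254
```

{"method": "arm_command", "body": {"motion": [{"slide":[0,0,-0.1],"turn":[0,0,0]},{"slide":[0,0,-0.1],"turn":[0,0,0]},{"slide":[0,0,-0.1],"turn":[0,0,0]},{"slide":[0,0,-0.03],"turn":[0,0,0]},{"slide":[-0.09,0.02,0],"turn":[0.12,0.015,0.065]}]}}

```text
t: 3.83
tool_pos: [0.6239, 0.3144, 0.4295]
orientation: [-1.813, -2.521, 0.05]
force: [0.8, -0.3, -0.8]
opening: 0.0258
```

{"method": "arm_command", "body": {"motion": [{"slide":[-0.09,0.025,-0.005],"turn":[0.12,0.015,0.065]},{"slide":[-0.09,0.025,-0.005],"turn":[0.12,0.015,0.065]},{"slide":[-0.09,0.03,-0.005],"turn":[0.12,0.015,0.065]},{"slide":[-0.085,0.035,-0.01],"turn":[0.125,0.015,0.065]},{"slide":[-0.085,0.035,-0.015],"turn":[0.12,0.02,0.065]}]}}

```text
t: 4.25
tool_pos: [0.7305, 0.1521, 0.4228]
orientation: [-1.869, -2.174, 0.393]
force: [1.2, 0.6, -1.6]
opening: 0.0256
```

{"method": "arm_command", "body": {"motion": [{"slide":[-0.085,0.035,-0.015],"turn":[0.125,0.015,0.065]},{"slide":[-0.083,0.037,-0.017],"turn":[0.122,0.019,0.064]},{"slide":[0,0,0],"turn":[0,0,0]},{"slide":[0,0,0],"turn":[0,0,0]},{"slide":[0,0,0],"turn":[0,0,0]}]}}

```text
t: 4.67
tool_pos: [0.7671, 0.0976, 0.4221]
orientation: [-1.872, -2.05, 0.497]
force: [0.2, 0.6, -1.0]
opening: 0.0251
```

{"method": "arm_command", "body": {"motion": [{"slide":[0,0,0],"turn":[0,0,0]},{"slide":[0,0,0],"turn":[0,0,0]},{"slide":[0,0,0],"turn":[0,0,0]},{"slide":[0,0,0],"turn":[0,0,0]},{"slide":[0,0,0],"turn":[0,0,0]}]}}

```text
t: 5.08
tool_pos: [0.7665, 0.098, 0.4247]
orientation: [-1.873, -2.053, 0.496]
force: [-0.1, -1.0, -0.8]
opening: 0.0255
```

Run:
```python
from plant import robot
from h import *
for n in ['wrist','side']:
  w=robot.read_camera(n);cv2.imwrite(f'pics/{n}3.png',w['pixels'])
p,Rm,s=cur();print(s['t'],p,s['force'],s['opening'],s['q'],s['wrist_torque'])
print('err tool axes mm',(Rm.T@(H1+N*.329-p)*1000).round(2),R.from_matrix(Rm.T@RS).as_rotvec())
w=robot.read_camera('wrist')
print('H1',proj(w,H1),'H2',proj(w,H2),'tip',proj(w,p+Rm@[0,0,.259]))
```

```text
5.1833 [0.76670581 0.09760829 0.42383343] [ 0.39182733  0.01092316 -1.04884956] 0.0256001021429007 [ 0.06324164  0.9805001   0.35270865 -0.01549667  2.28415253 -1.60594726] [ 0.05688547 -0.34782739  0.00448369]
err tool axes mm [-7.1   3.13  0.68] [0.01273619 0.00224933 0.00654352]
H1 [306.95626758 222.95131361] H2 [155.0577376  223.34696775] tip [315.09474733 253.86623551]
```

View pics/wrist3.png

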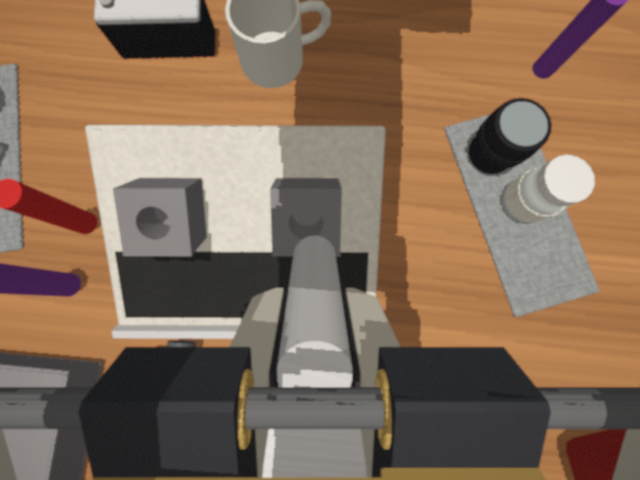

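View pics/side3.png

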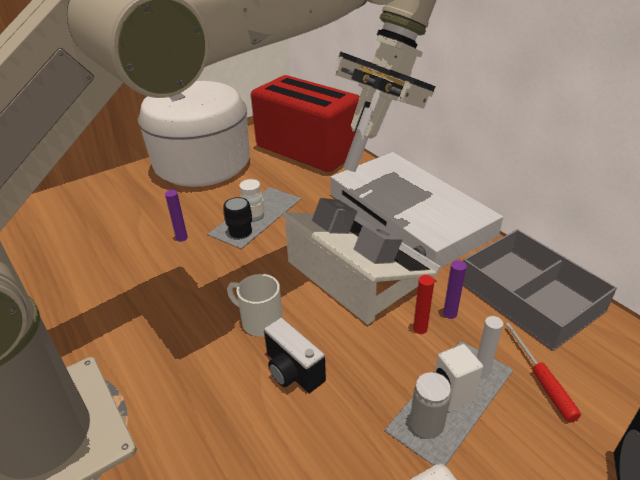

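Run:
```python
import cv2,numpy as np
w=cv2.imread('pics/wrist3.png')
a=w[170:290,100:260];b=w[170:290,230:390]
o=np.hstack([cv2.resize(x,None,fx=2.5,fy=2.5,interpolation=cv2.INTER_CUBIC) for x in (a,b)])
o=cv2.convertScaleAbs(o,alpha=1.5);cv2.imwrite('pics/z4.png',o)
```

```text
(no output)
```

View pics/z4.png

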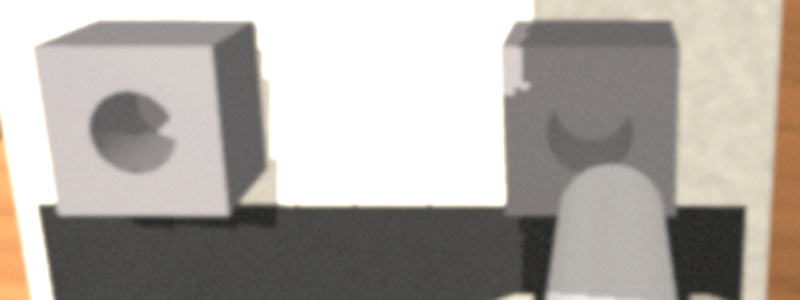

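Run:
```python
from plant import robot
from h import *
w=robot.read_camera('wrist')
for H,u in ((H1,(305.9,221.3)),(H2,(152.7,222.3))):
    o,d=ray(w,*u); X=o+d*((H-o)@N)/(d@N); print(X.round(4),(RS.T@(X-H)*1000).round(2))
p,Rm,s=cur();print(p,s['t'],s['q']); print((RS.T@(H1+N*.329-p)*1000).round(2))
```

```text
[0.6148 0.0767 0.1319] [-0.97 -1.34 -0.  ]
[ 0.6265 -0.0455  0.1309] [-1.81 -0.86  0.  ]
[0.76687034 0.09734273 0.42328523] 5.2833 [ 0.06288083  0.98145896  0.35230897 -0.01547727  2.28421856 -1.60595209]
[-6.81  2.8   0.2 ]
```

Run:
```python
from h import *
p,Rm,s=cur()
H=H1+RS@[-.0005,-.0007,0]
plan(p,Rm,[(H+N*(.259+.07),RS),(H+N*(.259+.012),RS)])
```

```text
0 {"slide":[-0.018, 0.005, 0.001],"turn":[0.024, 0.004, 0.012]}
0 {"slide":[-0.0, 0.0, 0.07],"turn":[0.0, 0.0, 0.0]}
0 {"slide":[-0.0, 0.0, 0.075],"turn":[0.0, 0.0, 0.0]}
[0.742  0.088  0.3708]
```

{"method": "arm_command", "body": {"motion": [{"slide":[-0.018,0.005,0.001],"turn":[0.024,0.004,0.012]},{"slide":[0,0,0.05],"turn":[0,0,0]},{"slide":[0,0,0.05],"turn":[0,0,0]},{"slide":[0,0,0.045],"turn":[0,0,0]},{"slide":[0,0,0],"turn":[0,0,0]}]}}

```text
t: 5.7
tool_pos: [0.7404, 0.0878, 0.3649]
orientation: [-1.867, -2.031, 0.516]
force: [0.3, 1.0, -2.5]
opening: 0.0255
```

{"method": "arm_command", "body": {"motion": [{"slide":[0,0,0],"turn":[0,0,0]},{"slide":[0,0,0],"turn":[0,0,0]},{"slide":[0,0,0],"turn":[0,0,0]},{"slide":[0,0,0],"turn":[0,0,0]},{"slide":[0,0,0],"turn":[0,0,0]}]}}

```text
t: 6.12
tool_pos: [0.7426, 0.088, 0.3721]
orientation: [-1.874, -2.038, 0.505]
force: [0.6, 0.2, -0.8]
opening: 0.0256
```

```bash
cat > st.py <<'E'
from plant import robot
from h import *
import sys
H=(H1,H2)[int(sys.argv[1])-1]
p,Rm,s=cur()
e=RS.T@(p-H)*1000
print('t',round(s['t'],2),'post-rel tool mm (x,y; tip height)',e[:2].round(2),(-e[2]-259).round(2),'ang',R.from_matrix(Rm.T@RS).as_rotvec().round(4),'F tool',(RS.T@s['force']).round(1),'M',(RS.T@s['wrist_torque']).round(2),'op',round(s['opening'],4))
E
python3 st.py 1
```

```text
t 6.12 post-rel tool mm (x,y; tip height) [-0.49 -0.81] 13.25 ang [0.0025 0.0001 0.0001] F tool [0.2 0.9 0.4] M [-0.33  0.06 -0.09] op 0.0256
```

Run:
```python
from plant import robot
from h import *
w=robot.read_camera('wrist');i=w['pixels'];cv2.imwrite('pics/w4.png',cv2.convertScaleAbs(cv2.resize(i[180:320,220:410],None,fx=4,fy=4,interpolation=cv2.INTER_CUBIC),alpha=1.4))
p,Rm,s=cur();print(proj(w,H1),proj(w,p+Rm@[0,0,.259]))
```

```text
[315.82342577 247.33490982] [315.16123645 253.55143827]
```

View pics/w4.png

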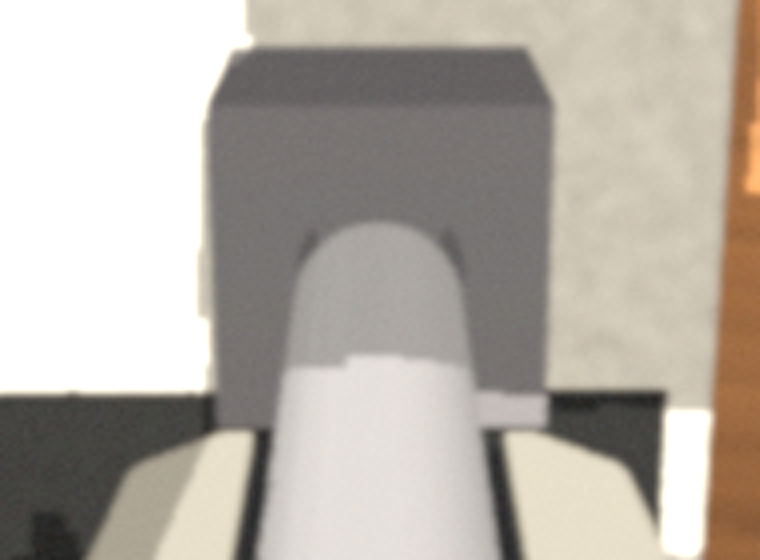

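{"method": "arm_command", "body": {"motion": [{"slide":[0,0,0.01],"turn":[0,0,0]},{"slide":[0,0,0.01],"turn":[0,0,0]},{"slide":[0,0,0.005],"turn":[0,0,0]},{"slide":[0,0,0],"turn":[0,0,0]},{"slide":[0,0,0],"turn":[0,0,0]}]}}

```text
t: 6.58
tool_pos: [0.7372, 0.0876, 0.3614]
orientation: [-1.872, -2.036, 0.508]
force: [0.5, -1.2, -1.3]
opening: 0.0255
```

```bash
python3 st.py 1
```

```text
t 6.58 post-rel tool mm (x,y; tip height) [-0.46 -0.61] 1.34 ang [-0.0008 -0.      0.0002] F tool [-1.2  0.9  1. ] M [-0.38  0.13 -0.03] op 0.0255
```

{"method": "arm_command", "body": {"motion": [{"slide":[0,0,0.004],"turn":[0,0,0]},{"slide":[0,0,0.004],"turn":[0,0,0]},{"slide":[0,0,0.003],"turn":[0,0,0]},{"slide":[0,0,0],"turn":[0,0,0]},{"slide":[0,0,0],"turn":[0,0,0]}]}}

```text
t: 7.0
tool_pos: [0.7353, 0.0874, 0.3579]
orientation: [-1.872, -2.037, 0.508]
force: [0.3, -0.6, -1.6]
opening: 0.0258
```

```bash
python3 st.py 1
```

```text
t 7.0 post-rel tool mm (x,y; tip height) [-0.47 -0.63] -2.72 ang [-0.0001 -0.      0.0001] F tool [-0.6  1.   1.3] M [-0.36  0.01  0.01] op 0.0258
```

{"method": "arm_command", "body": {"motion": [{"slide":[0,0,0.003],"turn":[0,0,0]},{"slide":[0,0,0.003],"turn":[0,0,0]},{"slide":[0,0,0.003],"turn":[0,0,0]},{"slide":[0,0,0],"turn":[0,0,0]},{"slide":[0,0,0],"turn":[0,0,0]}]}}

```text
t: 7.42
tool_pos: [0.7336, 0.0872, 0.3546]
orientation: [-1.872, -2.037, 0.508]
force: [-0.1, 0.4, -1.2]
opening: 0.0252
```

```bash
python3 st.py 1
```

```text
t 7.42 post-rel tool mm (x,y; tip height) [-0.46 -0.61] -6.37 ang [-0.0002 -0.      0.0002] F tool [0.4 0.5 1.1] M [-0.35  0.1  -0.04] op 0.0252
```

{"method": "arm_command", "body": {"motion": [{"slide":[0,0,0.006],"turn":[0,0,0]},{"slide":[0,0,0.006],"turn":[0,0,0]},{"slide":[0,0,0.006],"turn":[0,0,0]},{"slide":[0,0,0],"turn":[0,0,0]},{"slide":[0,0,0],"turn":[0,0,0]}]}}

```text
t: 7.83
tool_pos: [0.7301, 0.087, 0.3481]
orientation: [-1.872, -2.036, 0.508]
force: [0.6, -0.1, -0.4]
opening: 0.0257
```

```bash
python3 st.py 1;python3 - <<'E'
from plant import robot
from h import *
w=robot.read_camera('wrist');i=w['pixels'];cv2.imwrite('pics/w5.png',cv2.convertScaleAbs(cv2.resize(i[180:320,220:410],None,fx=4,fy=4,interpolation=cv2.INTER_CUBIC),alpha=1.4))
E
```

```text
t 7.83 post-rel tool mm (x,y; tip height) [-0.46 -0.6 ] -13.79 ang [-0.0006  0.      0.0001] F tool [-0.2  0.7  0. ] M [-0.39  0.1  -0.07] op 0.0257
```

View pics/w5.png

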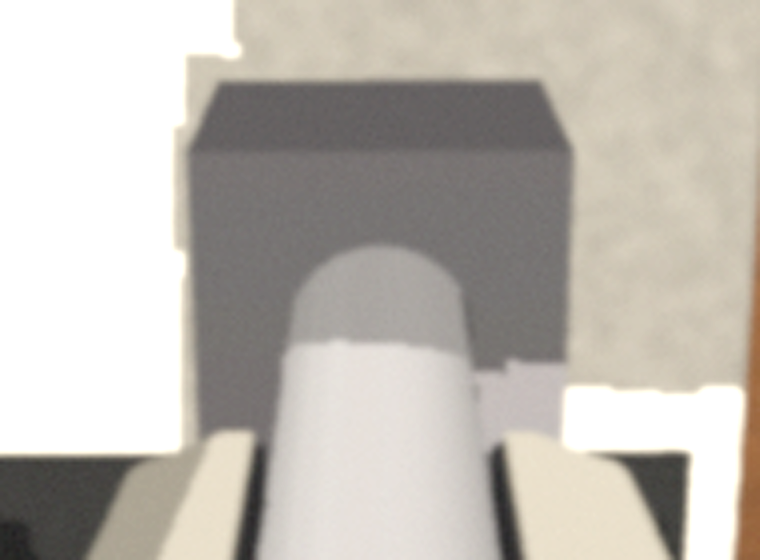

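The visible end of the post has moved from row 222 to 246 in the zoomed view, with no contact force, so the post is in the hole. I'll push it on to the floor.

{"method": "arm_command", "body": {"motion": [{"slide":[0,0,0.015],"turn":[0,0,0]},{"slide":[0,0,0.015],"turn":[0,0,0]},{"slide":[0,0,0.015],"turn":[0,0,0]},{"slide":[0,0,0.005],"turn":[0,0,0]},{"slide":[0,0,0],"turn":[0,0,0]}]}}

```text
t: 8.3
tool_pos: [0.7204, 0.0862, 0.3295]
orientation: [-1.871, -2.035, 0.51]
force: [-0.1, -0.1, -1.6]
opening: 0.0256
```

```bash
python3 st.py 1
```

```text
t 8.3 post-rel tool mm (x,y; tip height) [-0.44 -0.49] -34.81 ang [-0.002  -0.0001  0.0002] F tool [-0.1  0.7  1.4] M [-0.36  0.07 -0.01] op 0.0256
```

{"method": "arm_command", "body": {"motion": [{"slide":[0,0,0.004],"turn":[0,0,0]},{"slide":[0,0,0.004],"turn":[0,0,0]},{"slide":[0,0,0.004],"turn":[0,0,0]},{"slide":[0,0,0],"turn":[0,0,0]},{"slide":[0,0,0],"turn":[0,0,0]}]}}

```text
t: 8.72
tool_pos: [0.7187, 0.086, 0.3265]
orientation: [-1.872, -2.037, 0.508]
force: [-0.5, -0.7, -1.3]
opening: 0.0252
```

```bash
python3 st.py 1
```

```text
t 8.72 post-rel tool mm (x,y; tip height) [-0.46 -0.62] -38.22 ang [0.     0.     0.0001] F tool [-0.6  0.1  1.4] M [-0.35  0.03 -0.01] op 0.0252
```

{"method": "arm_command", "body": {"motion": [{"slide":[0,0,0.004],"turn":[0,0,0]},{"slide":[0,0,0.004],"turn":[0,0,0]},{"slide":[0,0,0.003],"turn":[0,0,0]},{"slide":[0,0,0],"turn":[0,0,0]},{"slide":[0,0,0],"turn":[0,0,0]}]}}

```text
t: 9.13
tool_pos: [0.717, 0.0859, 0.3245]
orientation: [-1.874, -2.039, 0.505]
force: [3.8, -0.2, 5.2]
opening: 0.0256
```

```bash
python3 st.py 1
```

```text
t 9.13 post-rel tool mm (x,y; tip height) [-0.46 -1.16] -40.82 ang [0.0031 0.0001 0.0001] F tool [-0.5  0.9 -6.3] M [-0.15  0.08 -0.01] op 0.0256
```

{"method": "arm_command", "body": {"motion": [{"slide":[0,0,0.004],"turn":[0,0,0]},{"slide":[0,0,0.004],"turn":[0,0,0]},{"slide":[0,0,0],"turn":[0,0,0]},{"slide":[0,0,0],"turn":[0,0,0]},{"slide":[0,0,0],"turn":[0,0,0]}]}}

```text
t: 9.55
tool_pos: [0.7161, 0.0858, 0.3249]
orientation: [-1.877, -2.042, 0.501]
force: [7.0, 0.8, 15.4]
opening: 0.0258
```

```bash
python3 st.py 1
```

```text
t 9.55 post-rel tool mm (x,y; tip height) [-0.45 -2.11] -40.87 ang [0.0077 0.0001 0.0001] F tool [  0.2  -1.  -16.9] M [0.3  0.09 0.01] op 0.0258
```

{"method": "arm_command", "body": {"motion": [{"slide":[0,0,-0.008],"turn":[0,0,0]},{"slide":[0,0,0],"turn":[0,0,0]},{"slide":[0,0,0],"turn":[0,0,0]},{"slide":[0,0,0],"turn":[0,0,0]},{"slide":[0,0,0],"turn":[0,0,0]}], "gripper": 100}}

```text
t: 9.97
tool_pos: [0.7164, 0.0858, 0.3217]
orientation: [-1.871, -2.036, 0.509]
force: [-0.2, -0.2, -0.8]
opening: 0.0542
```

{"method": "arm_command", "body": {"motion": [{"slide":[0,0,0],"turn":[0,0,0]},{"slide":[0,0,0],"turn":[0,0,0]},{"slide":[0,0,0],"turn":[0,0,0]},{"slide":[0,0,-0.03],"turn":[0,0,0]},{"slide":[0,0,-0.07],"turn":[0,0,0]}]}}

```text
t: 10.38
tool_pos: [0.7342, 0.0874, 0.3535]
orientation: [-1.867, -2.032, 0.515]
force: [1.4, 0.2, -0.4]
opening: 0.0874
```

{"method": "arm_command", "body": {"motion": [{"slide":[0,0,-0.09],"turn":[0,0,0]},{"slide":[0,0,-0.09],"turn":[0,0,0]},{"slide":[0,0,-0.02],"turn":[0,0,0]},{"slide":[0,0,0],"turn":[0,0,0]},{"slide":[0,0,0],"turn":[0,0,0]}]}}

```text
t: 10.8
tool_pos: [0.77, 0.0902, 0.4209]
orientation: [-1.873, -2.037, 0.507]
force: [0.4, -0.5, -1.1]
opening: 0.0931
```

```bash
python3 st.py 1
python3 - <<'E'
from plant import robot
from h import *
for n in ['wrist','side']:
  w=robot.read_camera(n);cv2.imwrite(f'pics/{n}6.png',w['pixels'])
p,Rm,s=cur()
plan(p,Rm,[([.623,-.309,.38],down(1.83)),([.623,-.309,.335],down(1.83))],vmax=.09,wmax=.2)
E
```

```text
t 10.8 post-rel tool mm (x,y; tip height) [-0.56  0.54] 69.27 ang [0.0008 0.     0.0001] F tool [-0.5  0.9  0.8] M [-0.26  0.03 -0.  ] op 0.0931
0 {"slide":[-0.08, -0.03, 0.025],"turn":[-0.08, -0.005, -0.03]}
0 {"slide":[-0.08, -0.03, 0.025],"turn":[-0.08, -0.005, -0.03]}
0 {"slide":[-0.08, -0.035, 0.025],"turn":[-0.08, -0.01, -0.03]}
0 {"slide":[-0.08, -0.035, 0.02],"turn":[-0.08, -0.01, -0.03]}
0 {"slide":[-0.08, -0.035, 0.02],"turn":[-0.085, -0.005, -0.03]}
1 {"slide":[-0.075, -0.04, 0.02],"turn":[-0.08, -0.01, -0.03]}
1 {"slide":[-0.075, -0.04, 0.02],"turn":[-0.085, -0.005, -0.025]}
1 {"slide":[-0.075, -0.045, 0.015],"turn":[-0.08, -0.01, -0.03]}
1 {"slide":[-0.075, -0.045, 0.015],"turn":[-0.085, -0.005, -0.025]}
1 {"slide":[-0.075, -0.045, 0.01],"turn":[-0.08, -0.01, -0.03]}
2 {"slide":[-0.075, -0.05, 0.01],"turn":[-0.085, -0.005, -0.025]}
2 {"slide":[-0.073, -0.049, 0.012],"turn":[-0.08, -0.009, -0.028]}
2 {"slide":[-0.0, -0.0, 0.055],"turn":[-0.0, 0.0, -0.0]}
2 {"slide":[-0.0, -0.0, 0.058],"turn":[-0.0, 0.0, -0.0]}
[ 0.6231 -0.3088  0.335 ]
```

View pics/wrist6.png

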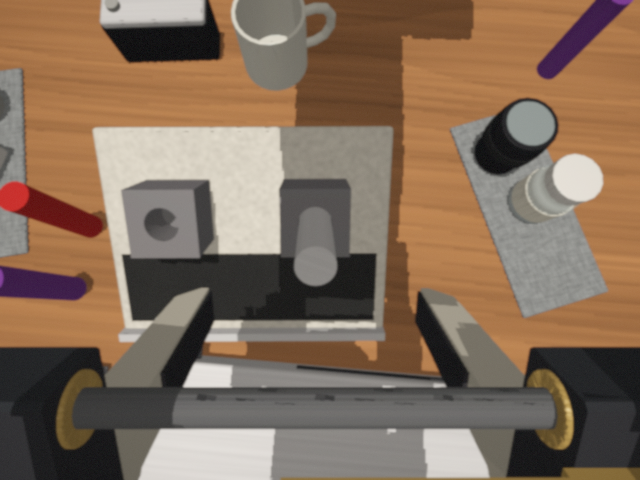

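View pics/side6.png

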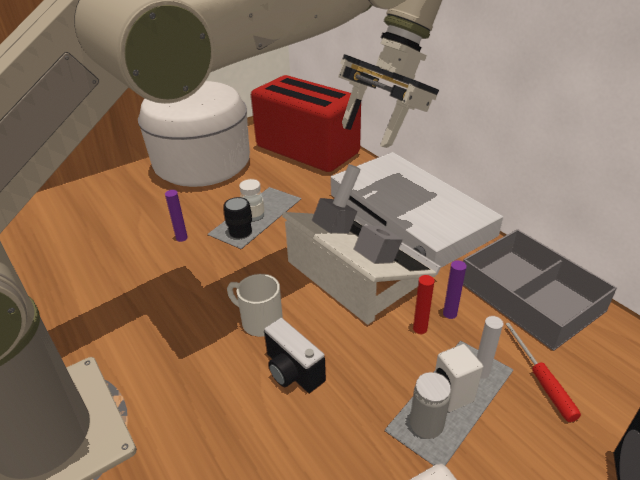

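The first post stands in the left socket, with its top at about (316,267) in the wrist view and (347,172) in the side view. Next is the second post.

{"method": "arm_command", "body": {"motion": [{"slide":[-0.08,-0.03,0.025],"turn":[-0.08,-0.005,-0.03]},{"slide":[-0.08,-0.03,0.025],"turn":[-0.08,-0.005,-0.03]},{"slide":[-0.08,-0.035,0.025],"turn":[-0.08,-0.01,-0.03]},{"slide":[-0.08,-0.035,0.02],"turn":[-0.08,-0.01,-0.03]},{"slide":[-0.08,-0.035,0.02],"turn":[-0.085,-0.005,-0.03]}]}}

```text
t: 11.32
tool_pos: [0.709, -0.0744, 0.4033]
orientation: [-1.896, -2.23, 0.315]
force: [1.1, -0.4, 0.5]
opening: 0.0932
```

{"method": "arm_command", "body": {"motion": [{"slide":[-0.075,-0.04,0.02],"turn":[-0.08,-0.01,-0.03]},{"slide":[-0.075,-0.04,0.02],"turn":[-0.085,-0.005,-0.025]},{"slide":[-0.075,-0.045,0.015],"turn":[-0.08,-0.01,-0.03]},{"slide":[-0.075,-0.045,0.015],"turn":[-0.085,-0.005,-0.025]},{"slide":[-0.075,-0.045,0.01],"turn":[-0.08,-0.01,-0.03]}]}}

```text
t: 11.73
tool_pos: [0.6473, -0.2385, 0.3879]
orientation: [-1.913, -2.416, 0.096]
force: [0.7, -0.2, -0.4]
opening: 0.0928
```

{"method": "arm_command", "body": {"motion": [{"slide":[-0.075,-0.05,0.01],"turn":[-0.085,-0.005,-0.025]},{"slide":[-0.073,-0.049,0.012],"turn":[-0.08,-0.009,-0.028]},{"slide":[0,0,0.05],"turn":[0,0,0]},{"slide":[0,0,0.05],"turn":[0,0,0]},{"slide":[0,0,0],"turn":[0,0,0]}]}}

```text
t: 12.15
tool_pos: [0.6214, -0.3043, 0.3366]
orientation: [-1.914, -2.478, 0.005]
force: [-0.9, -0.4, -2.3]
opening: 0.0929
```

{"method": "arm_command", "body": {"motion": [{"slide":[0,0,0],"turn":[0,0,0]},{"slide":[0,0,0],"turn":[0,0,0]},{"slide":[0,0,0],"turn":[0,0,0]},{"slide":[0,0,0],"turn":[0,0,0]},{"slide":[0,0,0],"turn":[0,0,0]}]}}

```text
t: 12.57
tool_pos: [0.6248, -0.3042, 0.3446]
orientation: [1.917, 2.488, -0.003]
force: [0.4, -0.0, -0.3]
opening: 0.093
```

Run:
```python
from plant import robot
from h import *
w=robot.read_camera('wrist');cv2.imwrite('pics/w7.png',w['pixels'])
p,Rm,s=cur();print(s['t'],p,np.arctan2(Rm[1,0],Rm[0,0]),Rm[:,2],s['force'],s['q'])
print(proj(w,[.6232,-.3088,.1215]))
plan(p,Rm,[([.623,-.309,p[2]-.02],down(1.83)),([.623,-.309,.2605],down(1.83))],vmax=.09,wmax=.2)
```

```text
12.6167 [ 0.62470455 -0.3042757   0.34436556] 1.8284889489261755 [-6.40967430e-04 -1.62881124e-03 -9.99998468e-01] [-0.26040808 -0.38989659  0.44698407] [-5.26523564e-01  4.16168558e-01  1.26093704e+00 -1.74018374e-03
  1.46422284e+00 -2.35482690e+00]
[308.59622748 270.92219446]
0 {"slide":[-0.01, -0.007, 0.05],"turn":[-0.002, 0.003, -0.003]}
0 {"slide":[-0.0, -0.0, 0.08],"turn":[-0.0, -0.0, -0.0]}
0 {"slide":[-0.0, -0.0, 0.08],"turn":[-0.0, -0.0, -0.0]}
[ 0.623  -0.3089  0.2604]
```

View pics/w7.png

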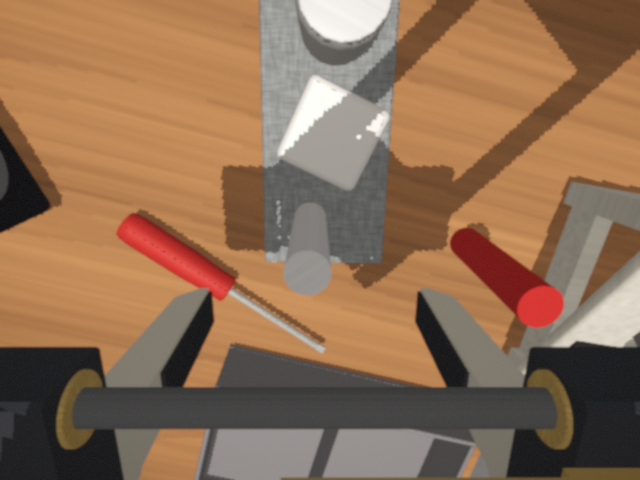

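The post top is at (308,271) as predicted, and the path down is clear, so I'll go down and grip.

{"method": "arm_command", "body": {"motion": [{"slide":[-0.01,-0.007,0.05],"turn":[-0.002,0.003,-0.003]},{"slide":[0,0,0.08],"turn":[0,0,0]},{"slide":[0,0,0.08],"turn":[0,0,0]},{"slide":[0,0,0],"turn":[0,0,0]},{"slide":[0,0,0],"turn":[0,0,0]}]}}

```text
t: 13.03
tool_pos: [0.6216, -0.3085, 0.2571]
orientation: [-1.912, -2.484, 0.001]
force: [0.4, 0.0, 1.3]
opening: 0.0932
```

{"method": "arm_command", "body": {"motion": [{"slide":[0,0,0],"turn":[0,0,0]},{"slide":[0,0,0],"turn":[0,0,0]},{"slide":[0,0,0],"turn":[0,0,0]},{"slide":[0,0,0],"turn":[0,0,0]},{"slide":[0,0,0],"turn":[0,0,0]}], "gripper": 0}}

```text
t: 13.45
tool_pos: [0.6229, -0.3093, 0.2609]
orientation: [1.916, 2.489, 0.0]
force: [0.5, -0.0, -0.5]
opening: 0.0641
```

{"method": "arm_command", "body": {"motion": [{"slide":[0,0,0],"turn":[0,0,0]},{"slide":[0,0,0],"turn":[0,0,0]},{"slide":[0,0,0],"turn":[0,0,0]},{"slide":[0,0,0],"turn":[0,0,0]},{"slide":[0,0,0],"turn":[0,0,0]}]}}

```text
t: 13.87
tool_pos: [0.6224, -0.3091, 0.2592]
orientation: [-1.916, -2.488, 0.0]
force: [-0.8, 0.4, -0.2]
opening: 0.0306
```

{"method": "arm_command", "body": {"motion": [{"slide":[0,0,0],"turn":[0,0,0]},{"slide":[0,0,0],"turn":[0,0,0]},{"slide":[0,0,0],"turn":[0,0,0]},{"slide":[0,0,0],"turn":[0,0,0]},{"slide":[0,0,0],"turn":[0,0,0]}]}}

```text
t: 14.28
tool_pos: [0.6224, -0.3091, 0.2592]
orientation: [-1.915, -2.488, 0.0]
force: [-0.4, -0.1, -1.0]
opening: 0.0253
```

Run:
```python
from plant import robot
from h import *
p,Rm,s=cur();print(s['t'],p,np.arctan2(Rm[1,0],Rm[0,0]),Rm[:,2],s['force'],s['opening'])
H=H2+RS@[-.0009,-.0004,0]
plan(p,Rm,[([.623,-.309,.43],down(1.83)),(H+N*(.259+.075),RS)],vmax=.07,wmax=.2)
```

```text
14.2833 [ 0.62244838 -0.30907193  0.25919946] 1.8293199699660583 [-1.52498100e-03  9.80902330e-04 -9.99998356e-01] [-0.41779102 -0.06692856 -1.01733278] 0.025340921092524785
0 {"slide":[0.0, 0.0, -0.06],"turn":[-0.0, -0.0, -0.0]}
0 {"slide":[0.0, 0.0, -0.06],"turn":[-0.0, -0.0, -0.0]}
0 {"slide":[0.0, 0.0, -0.06],"turn":[-0.0, -0.0, -0.0]}
0 {"slide":[0.0, 0.0, -0.06],"turn":[-0.0, -0.0, -0.0]}
0 {"slide":[0.0, 0.0, -0.06],"turn":[-0.0, -0.0, -0.0]}
1 {"slide":[0.0, 0.0, -0.065],"turn":[-0.0, -0.0, -0.0]}
1 {"slide":[0.0, 0.001, -0.062],"turn":[-0.002, -0.003, -0.001]}
1 {"slide":[0.045, 0.045, 0.0],"turn":[0.08, 0.005, 0.03]}
1 {"slide":[0.05, 0.045, -0.0],"turn":[0.08, 0.005, 0.03]}
1 {"slide":[0.05, 0.045, -0.005],"turn":[0.08, 0.005, 0.03]}
2 {"slide":[0.05, 0.045, -0.005],"turn":[0.08, 0.01, 0.03]}
2 {"slide":[0.05, 0.045, -0.005],"turn":[0.08, 0.005, 0.03]}
2 {"slide":[0.05, 0.045, -0.005],"turn":[0.08, 0.01, 0.025]}
2 {"slide":[0.05, 0.04, -0.01],"turn":[0.08, 0.005, 0.03]}
2 {"slide":[0.05, 0.04, -0.01],"turn":[0.085, 0.01, 0.025]}
3 {"slide":[0.055, 0.04, -0.01],"turn":[0.08, 0.005, 0.03]}
3 {"slide":[0.055, 0.04, -0.015],"turn":[0.085, 0.01, 0.025]}
3 {"slide":[0.055, 0.035, -0.015],"turn":[0.08, 0.005, 0.03]}
3 {"slide":[0.052, 0.037, -0.015],"turn":[0.085, 0.008, 0.027]}
[ 0.7829 -0.0316  0.4256]
```

{"method": "arm_command", "body": {"motion": [{"slide":[0,0,-0.04],"turn":[0,0,0]},{"slide":[0,0,-0.09],"turn":[0,0,0]},{"slide":[0,0,-0.1],"turn":[0,0,0]},{"slide":[0,0,-0.1],"turn":[0,0,0]},{"slide":[0,0,-0.097],"turn":[0,0,0]}]}}

```text
t: 14.7
tool_pos: [0.6224, -0.3091, 0.4318]
orientation: [-1.915, -2.488, 0.0]
force: [0.2, -0.7, -1.3]
opening: 0.0256
```

{"method": "arm_command", "body": {"motion": [{"slide":[0.045,0.045,0],"turn":[0.08,0.005,0.03]},{"slide":[0.05,0.045,0],"turn":[0.08,0.005,0.03]},{"slide":[0.05,0.045,-0.005],"turn":[0.08,0.005,0.03]},{"slide":[0.05,0.045,-0.005],"turn":[0.08,0.01,0.03]},{"slide":[0.05,0.045,-0.005],"turn":[0.08,0.005,0.03]}]}}

```text
t: 15.12
tool_pos: [0.6889, -0.1923, 0.4295]
orientation: [-1.918, -2.303, 0.227]
force: [0.5, -1.1, -1.3]
opening: 0.0253
```

{"method": "arm_command", "body": {"motion": [{"slide":[0.05,0.045,-0.005],"turn":[0.08,0.01,0.025]},{"slide":[0.05,0.04,-0.01],"turn":[0.08,0.005,0.03]},{"slide":[0.05,0.04,-0.01],"turn":[0.085,0.01,0.025]},{"slide":[0.055,0.04,-0.01],"turn":[0.08,0.005,0.03]},{"slide":[0.055,0.04,-0.015],"turn":[0.085,0.01,0.025]}]}}

```text
t: 15.53
tool_pos: [0.7565, -0.0764, 0.4264]
orientation: [-1.886, -2.112, 0.431]
force: [0.8, -0.5, -1.3]
opening: 0.0255
```

{"method": "arm_command", "body": {"motion": [{"slide":[0.055,0.035,-0.015],"turn":[0.08,0.005,0.03]},{"slide":[0.052,0.037,-0.015],"turn":[0.085,0.008,0.027]},{"slide":[0,0,0],"turn":[0,0,0]},{"slide":[0,0,0],"turn":[0,0,0]},{"slide":[0,0,0],"turn":[0,0,0]}]}}

```text
t: 15.95
tool_pos: [0.7811, -0.0357, 0.4252]
orientation: [-1.873, -2.041, 0.502]
force: [-1.3, -0.1, -0.7]
opening: 0.0257
```

{"method": "arm_command", "body": {"motion": [{"slide":[0,0,0],"turn":[0,0,0]},{"slide":[0,0,0],"turn":[0,0,0]},{"slide":[0,0,0],"turn":[0,0,0]},{"slide":[0,0,0],"turn":[0,0,0]},{"slide":[0,0,0],"turn":[0,0,0]}]}}

```text
t: 16.37
tool_pos: [0.7807, -0.0358, 0.4276]
orientation: [-1.875, -2.042, 0.5]
force: [-0.1, 0.7, -1.5]
opening: 0.0252
```

```bash
python3 st.py 2
python3 - <<'E'
from plant import robot
from h import *
w=robot.read_camera('wrist');i=w['pixels'];cv2.imwrite('pics/w8f.png',i);cv2.imwrite('pics/w8.png',cv2.convertScaleAbs(cv2.resize(i[150:290,220:410],None,fx=4,fy=4,interpolation=cv2.INTER_CUBIC),alpha=1.3))
p,Rm,s=cur();print(p,s['q'])
print('H2',proj(w,H2),'tip',proj(w,p+Rm@[0,0,.259]))
H=H2+RS@[-.0009,-.0004,0]
plan(p,Rm,[(H+N*(.259+.07),RS),(H+N*(.259+.012),RS)])
E
```

```text
t 16.37 post-rel tool mm (x,y; tip height) [-5.08 -3.82] 75.51 ang [ 0.0069 -0.0006  0.0014] F tool [0.7 0.7 1.3] M [-0.37  0.06 -0.02] op 0.0252
[ 0.780765   -0.03560961  0.42722673] [-0.09143194  1.04495301  0.24646971 -0.1102674   2.32317992 -1.8036766 ]
H2 [320.87062865 224.41964215] tip [315.3578621  253.95810912]
0 {"slide":[0.01, 0.008, 0.013],"turn":[0.013, -0.001, 0.003]}
0 {"slide":[0.0, -0.0, 0.075],"turn":[-0.0, -0.0, 0.0]}
0 {"slide":[0.0, -0.0, 0.07],"turn":[-0.0, -0.0, 0.0]}
[ 0.7537 -0.0339  0.3699]
```

View pics/w8.png

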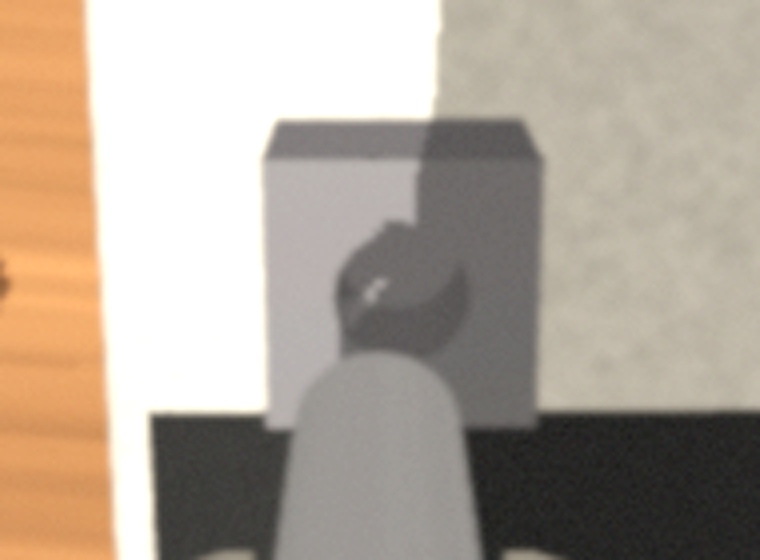

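Run:
```python
from plant import robot
from h import *
w=robot.read_camera('wrist')
o,d=ray(w,320.1,222.6); X=o+d*((H2-o)@N)/(d@N); print((RS.T@(X-H2)*1000).round(2))
p,Rm,s=cur()
H=H2+RS@[-.0008,-.0008,0]
plan(p,Rm,[(H+N*(.259+.07),RS),(H+N*(.259+.012),RS)])
```

```text
[-0.49 -1.48  0.  ]
0 {"slide":[0.01, 0.006, 0.012],"turn":[0.012, -0.001, 0.004]}
0 {"slide":[-0.0, 0.0, 0.075],"turn":[0.0, -0.0, -0.0]}
0 {"slide":[-0.0, 0.0, 0.07],"turn":[0.0, -0.0, -0.0]}
[ 0.7533 -0.0338  0.3703]
```

{"method": "arm_command", "body": {"motion": [{"slide":[0.01,0.006,0.012],"turn":[0.012,0,0.004]},{"slide":[0,0,0.05],"turn":[0,0,0]},{"slide":[0,0,0.05],"turn":[0,0,0]},{"slide":[0,0,0.045],"turn":[0,0,0]},{"slide":[0,0,0],"turn":[0,0,0]}]}}

```text
t: 16.88
tool_pos: [0.7516, -0.033, 0.3632]
orientation: [-1.865, -2.03, 0.515]
force: [0.5, 0.4, -3.6]
opening: 0.0254
```

{"method": "arm_command", "body": {"motion": [{"slide":[0,0,0],"turn":[0,0,0]},{"slide":[0,0,0],"turn":[0,0,0]},{"slide":[0,0,0],"turn":[0,0,0]},{"slide":[0,0,0],"turn":[0,0,0]},{"slide":[0,0,0],"turn":[0,0,0]}]}}

```text
t: 17.3
tool_pos: [0.754, -0.0335, 0.371]
orientation: [-1.873, -2.038, 0.506]
force: [-1.0, 0.2, -1.5]
opening: 0.0253
```

```bash
python3 st.py 2
python3 - <<'E'
from plant import robot
from h import *
w=robot.read_camera('wrist');i=w['pixels'];cv2.imwrite('pics/w9.png',cv2.convertScaleAbs(cv2.resize(i[180:320,220:410],None,fx=4,fy=4,interpolation=cv2.INTER_CUBIC),alpha=1.3))
E
```

```text
t 17.3 post-rel tool mm (x,y; tip height) [-0.56 -0.52] 13.13 ang [ 0.0019 -0.0001 -0.0001] F tool [ 0.3 -0.1  1.8] M [-0.34  0.03 -0.03] op 0.0253
```

View pics/w9.png

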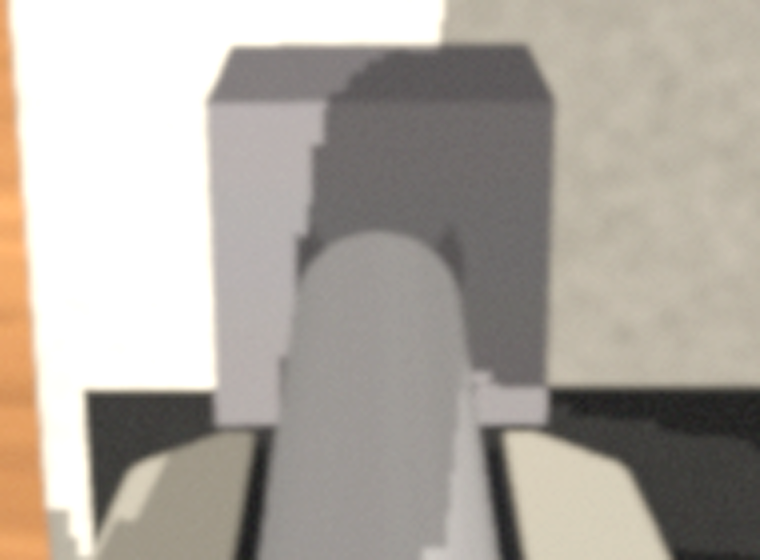

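{"method": "arm_command", "body": {"motion": [{"slide":[0,-0.002,0.01],"turn":[0,0,0]},{"slide":[0,0,0.01],"turn":[0,0,0]},{"slide":[0,0,0.005],"turn":[0,0,0]},{"slide":[0,0,0],"turn":[0,0,0]},{"slide":[0,0,0],"turn":[0,0,0]}]}}

```text
t: 17.77
tool_pos: [0.7478, -0.0339, 0.3608]
orientation: [-1.871, -2.035, 0.508]
force: [-0.5, -0.5, -1.2]
opening: 0.0256
```

{"method": "arm_command", "body": {"motion": [{"slide":[0,0,0.004],"turn":[0,0,0]},{"slide":[0,0,0.004],"turn":[0,0,0]},{"slide":[0,0,0.003],"turn":[0,0,0]},{"slide":[0,0,0],"turn":[0,0,0]},{"slide":[0,0,0],"turn":[0,0,0]}]}}

```text
t: 18.18
tool_pos: [0.7459, -0.0341, 0.3572]
orientation: [-1.872, -2.036, 0.508]
force: [0.8, 0.1, -0.9]
opening: 0.0258
```

```bash
python3 st.py 2
```

```text
t 18.18 post-rel tool mm (x,y; tip height) [-0.48 -1.16] -2.87 ang [-0.0009 -0.0006  0.0001] F tool [0.1 1.1 0.4] M [-0.29  0.06 -0.02] op 0.0258
```

{"method": "arm_command", "body": {"motion": [{"slide":[0,0,0.003],"turn":[0,0,0]},{"slide":[0,0,0.003],"turn":[0,0,0]},{"slide":[0,0,0.003],"turn":[0,0,0]},{"slide":[0,0,0],"turn":[0,0,0]},{"slide":[0,0,0],"turn":[0,0,0]}]}}

```text
t: 18.6
tool_pos: [0.7443, -0.0342, 0.354]
orientation: [-1.872, -2.036, 0.508]
force: [-0.2, 0.2, -1.0]
opening: 0.0255
```

```bash
python3 st.py 2
```

```text
t 18.6 post-rel tool mm (x,y; tip height) [-0.51 -1.14] -6.51 ang [-0.0008 -0.0006  0.0001] F tool [0.2 0.3 1. ] M [-0.32  0.06  0.01] op 0.0255
```

No contact force at −6.5 mm, so this post is entering as well. I'll carry on.

{"method": "arm_command", "body": {"motion": [{"slide":[0,0,0.006],"turn":[0,0,0]},{"slide":[0,0,0.006],"turn":[0,0,0]},{"slide":[0,0,0.006],"turn":[0,0,0]},{"slide":[0,0,0],"turn":[0,0,0]},{"slide":[0,0,0],"turn":[0,0,0]}]}}

```text
t: 19.02
tool_pos: [0.7408, -0.0345, 0.3474]
orientation: [-1.871, -2.036, 0.508]
force: [-0.1, -0.2, -0.7]
opening: 0.0255
```

```bash
python3 st.py 2
```

```text
t 19.02 post-rel tool mm (x,y; tip height) [-0.49 -1.15] -13.92 ang [-0.0012 -0.0007  0.0002] F tool [-0.2  0.2  0.7] M [-0.36  0.05 -0.04] op 0.0255
```

{"method": "arm_command", "body": {"motion": [{"slide":[0,0,0.015],"turn":[0,0,0]},{"slide":[0,0,0.015],"turn":[0,0,0]},{"slide":[0,0,0.015],"turn":[0,0,0]},{"slide":[0,0,0.005],"turn":[0,0,0]},{"slide":[0,0,0],"turn":[0,0,0]}]}}

```text
t: 19.43
tool_pos: [0.7311, -0.0353, 0.3288]
orientation: [-1.87, -2.035, 0.509]
force: [-0.5, -0.2, -2.2]
opening: 0.0257
```

```bash
python3 st.py 2
```

```text
t 19.43 post-rel tool mm (x,y; tip height) [-0.48 -1.03] -34.95 ang [-0.0026 -0.0009  0.0002] F tool [-0.2  0.6  2.2] M [-0.38  0.05 -0.05] op 0.0257
```

{"method": "arm_command", "body": {"motion": [{"slide":[0,0,0.004],"turn":[0,0,0]},{"slide":[0,0,0.004],"turn":[0,0,0]},{"slide":[0,0,0.004],"turn":[0,0,0]},{"slide":[0,0,0],"turn":[0,0,0]},{"slide":[0,0,0],"turn":[0,0,0]}]}}

```text
t: 19.85
tool_pos: [0.7293, -0.0355, 0.3258]
orientation: [-1.872, -2.036, 0.508]
force: [0.3, -0.6, -1.1]
opening: 0.0257
```

```bash
python3 st.py 2
```

```text
t 19.85 post-rel tool mm (x,y; tip height) [-0.47 -1.18] -38.38 ang [-0.0006 -0.0005  0.0001] F tool [-0.6  0.8  0.8] M [-0.32 -0.02 -0.1 ] op 0.0257
```

{"method": "arm_command", "body": {"motion": [{"slide":[0,0,0.004],"turn":[0,0,0]},{"slide":[0,0,0.004],"turn":[0,0,0]},{"slide":[0,0,0.003],"turn":[0,0,0]},{"slide":[0,0,0],"turn":[0,0,0]},{"slide":[0,0,0],"turn":[0,0,0]}]}}

```text
t: 20.27
tool_pos: [0.7274, -0.0356, 0.323]
orientation: [-1.873, -2.037, 0.506]
force: [2.6, 0.1, 4.1]
opening: 0.0256
```

```bash
python3 st.py 2
```

```text
t 20.27 post-rel tool mm (x,y; tip height) [-0.41 -1.49] -41.77 ang [ 0.001  -0.0003  0.0002] F tool [-0.1  0.4 -4.8] M [-0.31  0.15 -0.06] op 0.0256
```

{"method": "arm_command", "body": {"motion": [{"slide":[0,0,0.004],"turn":[0,0,0]},{"slide":[0,0,0.003],"turn":[0,0,0]},{"slide":[0,0,0],"turn":[0,0,0]},{"slide":[0,0,0],"turn":[0,0,0]},{"slide":[0,0,0],"turn":[0,0,0]}]}}

```text
t: 20.68
tool_pos: [0.7267, -0.0355, 0.3233]
orientation: [-1.875, -2.04, 0.503]
force: [6.1, 1.9, 15.0]
opening: 0.0254
```

```bash
python3 st.py 2
```

```text
t 20.68 post-rel tool mm (x,y; tip height) [-0.31 -2.29] -41.84 ang [0.005  0.0003 0.    ] F tool [  1.4  -1.6 -16.2] M [ 0.19  0.33 -0.02] op 0.0254
```

The floor is reached at −41.8 mm, with 16 N of axial force. I'll ease off, release and retreat.

{"method": "arm_command", "body": {"motion": [{"slide":[0,0,-0.007],"turn":[0,0,0]},{"slide":[0,0,0],"turn":[0,0,0]},{"slide":[0,0,0],"turn":[0,0,0]},{"slide":[0,0,0],"turn":[0,0,0]},{"slide":[0,0,0],"turn":[0,0,0]}], "gripper": 80}}

```text
t: 21.1
tool_pos: [0.727, -0.0357, 0.321]
orientation: [-1.871, -2.035, 0.509]
force: [-0.4, 0.4, 0.3]
opening: 0.0543
```

{"method": "arm_command", "body": {"motion": [{"slide":[0,0,0],"turn":[0,0,0]},{"slide":[0,0,0],"turn":[0,0,0]},{"slide":[0,0,0],"turn":[0,0,0]},{"slide":[0,0,-0.03],"turn":[0,0,0]},{"slide":[0,0,-0.07],"turn":[0,0,0]}]}}

```text
t: 21.52
tool_pos: [0.7448, -0.0342, 0.3528]
orientation: [-1.866, -2.03, 0.514]
force: [1.3, -0.9, -1.3]
opening: 0.0743
```

{"method": "arm_command", "body": {"motion": [{"slide":[0,0,-0.09],"turn":[0,0,0]},{"slide":[0,0,-0.09],"turn":[0,0,0]},{"slide":[0,0,-0.02],"turn":[0,0,0]},{"slide":[0,0,0],"turn":[0,0,0]},{"slide":[0,0,0],"turn":[0,0,0]}]}}

```text
t: 21.93
tool_pos: [0.78, -0.0316, 0.4184]
orientation: [-1.872, -2.037, 0.507]
force: [0.2, -0.4, -1.0]
opening: 0.0742
```

{"method": "arm_command", "body": {"motion": [{"slide":[0,0,0],"turn":[0,0,0]},{"slide":[0,0,0],"turn":[0,0,0]},{"slide":[0,0,0],"turn":[0,0,0]},{"slide":[0,0,0],"turn":[0,0,0]},{"slide":[0,0,0],"turn":[0,0,0]}]}}

```text
t: 22.35
tool_pos: [0.7795, -0.0316, 0.4187]
orientation: [-1.871, -2.036, 0.509]
force: [0.1, 0.5, 0.2]
opening: 0.0746
```

```bash
python3 st.py 2
python3 - <<'E'
from plant import robot
from h import *
C={n:robot.read_camera(n) for n in ['wrist','side']}
for n in C: cv2.imwrite(f'pics/{n}10.png',C[n]['pixels'])
i=C['side']['pixels'];cv2.imwrite('pics/s10z.png',cv2.resize(i[150:300,270:450],None,fx=4,fy=4,interpolation=cv2.INTER_CUBIC))
for H in (H1,H2):
  for n in C: print(n,'top at 80mm',proj(C[n],H+N*.08).round(1),'at 90',proj(C[n],H+N*.09).round(1))
E
```

```text
t 22.35 post-rel tool mm (x,y; tip height) [-0.82 -0.31] 67.24 ang [-0.0014 -0.0005  0.0002] F tool [ 0.5  0.1 -0.3] M [-0.22  0.05 -0.04] op 0.0746
wrist top at 80mm [518.7 260.2] at 90 [527.1 266.2]
side top at 80mm [352.9 166.2] at 90 [354.7 161.3]
wrist top at 80mm [316.4 262. ] at 90 [316.5 268.1]
side top at 80mm [399.5 192. ] at 90 [401.6 186.9]
```

View pics/wrist10.png

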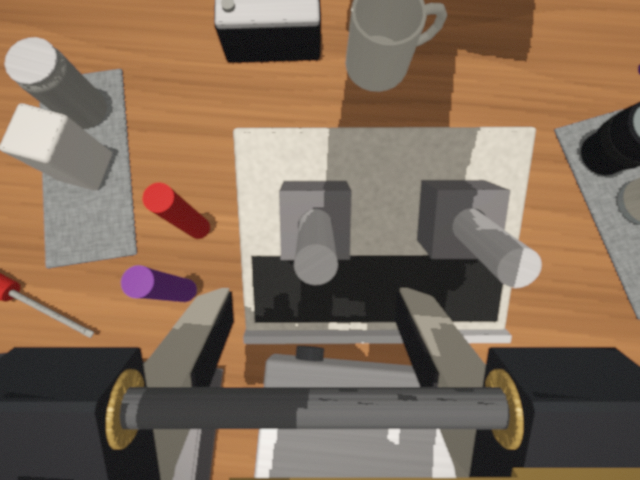

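View pics/s10z.png

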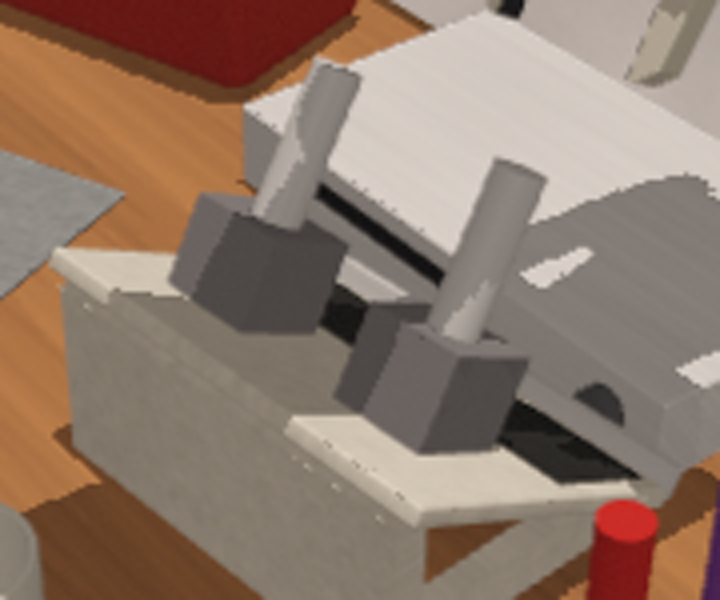

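View pics/side10.png

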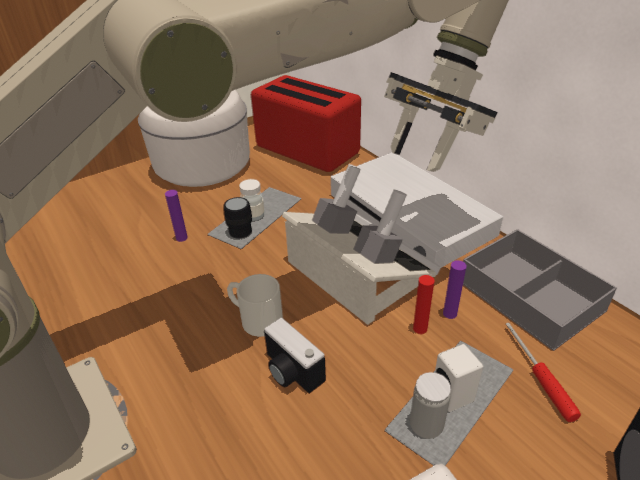

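Both post tops lie within about 1 px of where a fully seated post should be in the side view: measured (354,167) and (400,193), expected (353,166) and (400,192). The other goods look unmoved. I'll hand the job in.

```bash
python3 -c "
from plant import robot
print(robot.close_job())"
```

```text
the job is handed in; nothing more can be done
None
```

Both aluminium posts are in the stand's sockets and released, and I handed the job in at about 22.4 s of the 72 s allowed. No verdict was reported.

**Placing:** The left-mat post is in the left socket and the right-mat post in the right one. I found both holes by camera, then lowered each post in small steps while watching the force. Neither post caught the rim, so no search was needed. I then pressed each one until it met the hole floor, with about 17 N on the first and 16 N on the second.

**Last checks:**
- **Depth:** in the side view both post tops are within about 1 px of where a fully seated post should be. By the arm's readings, the posts stopped 40.9 mm and 41.8 mm below the measured faces, against a 40 mm hole. That is within the uncertainty in grip height and calibration.
- **Disagreement:** the wrist view puts the first post's top about 6 px from where it was predicted. The prediction used a rough hole estimate, and this view was oblique. The top and wrist cameras also differed by up to about 2 mm on where the holes are, so I aimed between them.
- **Bystanders:** the other goods look unmoved, judged by eye and not measured. The gripper is open and clear of everything, with force readings near zero.

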